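# Put the bike light in the valet tray and park the tray under the teak shelf

## Task

Lay the red bike light, button up, in the empty bay of the valet tray beside the porcelain ring dish, then slide the tray along the console between its two guide battens under the floating teak shelf, squarely and without lifting it, so that nothing bumps the shelf or its underside. Press it slowly and lightly home against the soft-close buffer hidden at the back until the buffer's plunger is fully in, never pushing hard (15 N on it is plenty), and let go so that the tray stays there. Leave the umbrella cap and the note clip alone, and keep the ring dish standing in its bay.

Things in the scene. Friction and masses are not known exactly. Their poses are not given: they have to be found in the camera images.
- tray: Dark wood valet tray, loose, 0.55 kg (+-25 %), drag when loaded 4 to 8 N, 180 (x) x 170 (y) x 20 mm high, floor 4 mm, walls 5 mm. Origin: centre of its underside; x points to its rear, which goes under the shelf first, y left, z up. A ridge 12 mm high at y = +8 to +12 mm splits it: dish bay at y = +12 to +80 mm, empty light bay on the right. A brass pull stands on the front (-x) wall's middle.
- pull (a point): Grip point on the tray's brass pull, an upright block 30 (x) x 16 (y) mm, 1 to 40 mm above the console, standing out from the tray's front wall (tray x = -90 to -120 mm). The point is at tray x = -105, y = 0, 30 mm up; axes as the tray's. Grip it across its 16 mm width (along y).
- light_mid (a point): Middle of the red aluminium bike light, half-way up (17 mm above its underside). 110 (x) x 32 (y) x 34 mm high plus a rubber button 2.5 mm proud on top, 0.14 kg (+-20 %), lying on its flat mount foot; x points to the clear lens, z up. Its sides are flat 8 to 34 mm above the underside.
- light: The same bike light; origin at the centre of its underside, axes as for light_mid.
- dish: White porcelain ring dish, 62 mm across, 15 mm high with a ring cone in the middle to 34 mm; loose in the tray's dish bay. Origin: centre of its underside, z up.
- shelf: Floating teak shelf, fixed: 170 mm deep (x = -170, its front edge, to 0, the partition), 560 mm long (y), 24 mm thick. Origin: middle of its underside at the partition's face, 50 mm above the console; x points into the partition, the way the tray slides in. Light and dish pass about 10 mm below the underside.
- partition: Low grey partition that carries the shelf, 580 mm wide, 169 mm high, with a magnetic steel key strip. Origin: on the console at the middle of its front face; axes as the shelf's. The buffer is counted as part of it. When the tray is home its origin lies somewhere from x = -102 to -147 mm on the middle line (y = 0), depending on the buffer.
- guides: Two teak guide battens fixed on the console, 10 mm high, 12 mm wide, 176 mm apart inside (3 mm free on each side of the tray), from x = -170 to -20 mm, with flared lead-ins out to x = -205 mm, about 206 mm apart inside there. Origin and axes as the partition's.
- cap: Black plastic umbrella tip cap standing on the console, 26 mm across, 52 mm high, light and easily tipped. Origin: centre of its underside.
- note_clip: Chrome spring-clip note holder with a blank card, standing on the shelf, base 44 mm across, 111 mm high with its card. Origin: centre of its underside.
- bay (a point): Middle of the floor of the tray's empty light bay: tray x = 0, y = -36, z = +4 mm; the bay is 170 (x) x 88 (y) mm. Axes as the tray's.
- buffer_foot (a point): Point on the partition's face where the soft-close buffer is fixed: y = 0, 16 mm up, hidden under the shelf, pointing at the tray. Plunger travel 10 mm; pushed in, its tip is 12 to 57 mm off the face (clamped differently each time, not measured: feel for it). It resists 3 N per 10 mm/s plus a spring (0.3 N out, 1.8 N in; the tray's drag holds that); fully in, resistance rises steeply.
Things that resemble listed ones, but are neither listed nor needed, are in the scene too. What is meant by the light is not purple or yellow, and is the larger of those in its own colour.

How it is judged:
On the way, in this order (a step that is already met when the one before it is completed fails the run):
1. the bike light lies button up in the empty bay of the tray, let go, while the tray is still out in the open (x of light_mid in the frame of tray between -0.04 and 0.04 m and y of light_mid in the frame of tray between -0.072 and 0 m and z of light_mid in the frame of tray between 0.014 and 0.028 m and angle between light_mid's own z axis and vertical below 0.15 rad and contact force between the fingers and light below 0.1 N and x of tray in the frame of partition below -0.29 m), for 0.2 s.
2. the tray's rear has slid under the shelf between the battens (tray origin nearer than 230 mm to the partition) (x of tray in the frame of partition above -0.23 m and y of tray in the frame of partition between -0.006 and 0.006 m).
3. the tray leans on the buffer's plunger (contact force between tray and partition above 1 N), for 0.1 s.
At the end, for the whole second after the job is handed in: Tray let go, flat and still between the battens (6 mm, 3 degrees), leaning on the buffer with at least 1.55 N of its spring (plunger about 8 of 10 mm in or more); light button up in its bay within 40 mm of the bay's middle lengthwise; dish upright in its bay (contact force between tray and partition above 1.55 N and x of tray in the frame of partition above -0.16 m and y of tray in the frame of partition between -0.006 and 0.006 m and angle between the x axis of tray and the x axis of partition, either way round below 0.05 rad and angle between tray's own z axis and vertical below 0.03 rad and height (world z) of tray below 0.004 m and linear speed of tray below 0.01 m/s and x of light_mid in the frame of tray between -0.04 and 0.04 m and y of light_mid in the frame of tray between -0.072 and 0 m and z of light_mid in the frame of tray between 0.014 and 0.028 m and angle between each of light_mid, dish's own z axis and vertical below 0.15 rad and y of dish in the frame of tray between 0.036 and 0.056 m and z of dish in the frame of tray between -0.002 and 0.012 m); the robot touches nothing.
It fails at once if the tray is pushed against the buffer or the partition with more than 16 N, or against a guide batten with more than 20 N (contact force between tray and partition above 16 N or contact force between tray and guides above 20 N).
It fails at once if the tray, the light or the dish bumps the shelf (over 1 N), or the robot does (over 2 N) (contact force between any of tray, light, dish and shelf above 1 N or contact force between any of the arm, the fingers and shelf above 2 N).
It fails at once if the tray is lifted (over 8 mm) or tipped (over 6 degrees) instead of slid, or the dish tips over 20 degrees (height (world z) of tray above 0.008 m or angle between tray's own z axis and vertical above 0.1 rad or angle between dish's own z axis and vertical above 0.35 rad).
It fails at once if the light is dropped or flung (faster than 0.6 m/s while not held) (linear speed of light above 0.6 m/s and contact force between the fingers and light below 0.05 N).
It fails at once if the umbrella cap or the note clip is moved (more than 10 mm) or tipped (distance of any of cap, note_clip from where it was at the start of the episode above 0.01 m or angle between any of cap, note_clip's own z axis and vertical above 0.2 rad).
It also fails if it takes over 72 s, if anything falls off the work surface, if the arm or the gripper's body presses on something with over 40 N, if the wrist force passes 120 N, or if a joint passes its speed limit or range.

## Robot

A 6-joint arm with a two-finger parallel gripper is mounted at the origin on the work surface. World frame = base frame: x ahead of the robot, y to its left, z up, the work surface at z = 0. Lengths are in m, angles in rad, forces in N, time in s.
With the tool pointing down it reaches from about 0.275 to 1 m from the base axis. Payload 8.4 kg.
Tool frame: the origin (TCP) lies midway between the tips of the shut fingers; the grasp point (between the pads) lies 19 mm behind it (bot.grip_point_offset is the distance from the TCP to the grasp point, in m); y points along the fingers, z is the direction in which the jaws open and shut, and the axes are right-handed (so a half turn about y gives the same grasp; the last joint's range is limited). The gripper opens to 85 mm and grips with 20 to 120 N. Pads are 22 mm wide; open, the fingers measure 114 mm over their backs; the gripper's body (76 mm by 85 mm) begins 54 mm behind the grasp point. The pads swing forward as they close: fully open they stand 13 mm farther back than shut.
Start: joints at [1.151, 0.353, 1.633, -0, 1.155, -0.002], TCP at [0.254, 0.571, 0.201] pointing down, gripper open.
Joint ranges: [-2.63, 2.63], [-0.92, 2.1], [0.06, 2.66], [-1.3, 4.44], [0, 2.69], [-3.02, 3.02]. Speed limits (rad/s): [2.22, 2.22, 2.79, 3.14, 3.14, 3.14].

## Interface

Orientations are given as a rotation vector (axis times angle).
In Python, from workcell import bot, grab_frame, camera_info gives the robot as it stands. The module is installed in compiled form; this text tells all that it offers. Calls block until the motion is done:
- bot.movep(position, orientation): joint-space move of the TCP to a pose.
- bot.move_straight(position, rot=None, feed=0.15): straight line of the TCP; rot=None keeps the orientation; feed is the mean speed in m/s.
- bot.set_joints(angles): joint-space move.
- bot.command_gripper(opening, effort=None): finger opening in m; effort is the grip in N (None keeps the last); returns when the fingers have stopped.
- bot.hold(seconds).
- bot.inverse_kinematics(position, orientation): joint angles nearest the present ones, or None.
- grab_frame(name): name is "side" or "top"; returns the picture (400x640x3 uint8, red, green, blue); there is no depth.
- camera_info(name): a dict with "fx", "fy", "cx", "cy" (pixels), "R" (3x3) and "t" (3): a world point X has camera coordinates R X + t. Camera axes: x right, y down, z forward; pixel columns grow to the right and rows downward; lengths in m; the calibration is good to about 2 mm. A picture is of the moment at which its call begins. camera_info takes no time and is no camera call.
A pose or a line that the arm cannot do raises bot.MotionError and nothing moves.
- bot.finish_job(): hands the job in, once; it reports no verdict.
Readings, each from a call of its own:
- bot.get_clock(): time.
- bot.get_joint_pos(): joint angles.
- bot.get_qvel(): joint speeds.
- bot.get_effort(): joint torques, N m.
- bot.get_ee_pos(): TCP position.
- bot.get_tool_rot(): TCP orientation.
- bot.get_wrist_force(): force on the tool from outside, world axes, zero at the start.
- bot.get_torque(): the same for the moment, N m.
- bot.get_grip_width(): finger opening in m.
Only numpy, scipy, OpenCV 4.12 (cv2) and the standard library are available. Lean on these libraries where they do the work, as an engineer would, in place of code of your own. Each camera call takes 0.05 s, during which the arm holds its last target.

## Working session

There is one attempt and no reset: what is moved stays moved. The work goes in short steps, each a Python script; the robot and the scene stay as the last script left them, time stands still between calls to the robot, and variables do not carry over. Pictures are saved under pics/ and viewed, and the job is handed in when it is done.

```bash
mkdir -p pics
python3 - <<'E'
from workcell import bot, grab_frame, camera_info
import cv2
for n in ("side","top"):
    f=grab_frame(n); cv2.imwrite(f"pics/{n}0.png",f[:,:,::-1]); print(n,camera_info(n))
print(bot.get_clock(),bot.get_ee_pos(),bot.get_tool_rot(),bot.grip_point_offset,bot.get_wrist_force(),bot.get_grip_width())
E
```

```text
side {'fx': 398.6015209298215, 'fy': 398.6015209298215, 'cx': 317.0924098055063, 'cy': 202.18152954724405, 'R': array([[ 0.73768099, -0.67490124,  0.01830498],
       [-0.51250651, -0.57741792, -0.63555144],
       [ 0.43950407,  0.45945279, -0.7718415 ]]), 't': array([-0.38367802,  0.34678159,  0.64903498])}
top {'fx': 480.2605135322691, 'fy': 480.2605135322691, 'cx': 320.57563030592473, 'cy': 201.16662109719957, 'R': array([[-0.02597107, -0.99941742, -0.02214315],
       [-0.99538024,  0.02790158, -0.09186776],
       [ 0.09243207,  0.01965495, -0.99552498]]), 't': array([0.07015793, 0.5330707 , 1.12675331])}
0.1 [0.25340633 0.57082523 0.20054266] [-1.54704257  0.32796424 -0.32756429] 0.0187 [-0.58843035  0.40320217 -0.05928716] 0.08535977693125982
```

View pics/side0.png

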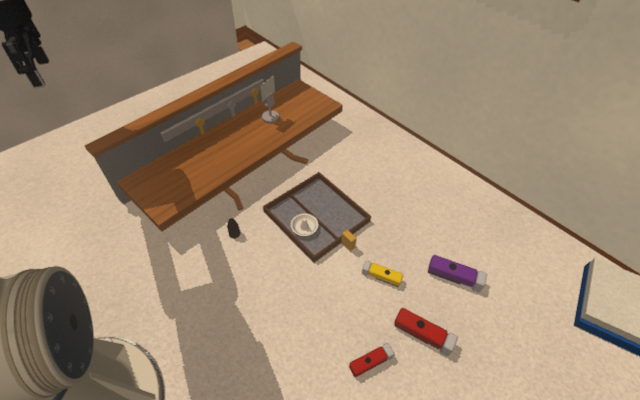

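View pics/top0.png

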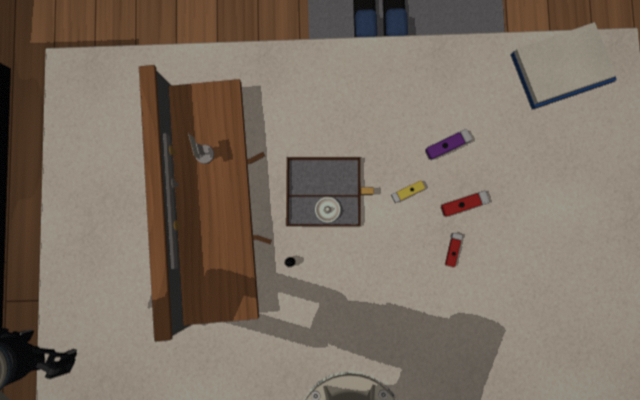

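Candidates for the light (top view): large red (466,204), small red (454,250), yellow (409,191) and purple (449,145). By the description, the large red at top (466,204), side (425,328), is the light. I'll check it in close crops.

Run:
```python
import cv2
t=cv2.imread("pics/top0.png"); s=cv2.imread("pics/side0.png")
def crop(im,x0,x1,y0,y1,k,n):
    c=cv2.resize(im[y0:y1,x0:x1],None,fx=k,fy=k,interpolation=cv2.INTER_CUBIC)
    for u in range((x0+9)//10*10,x1,10):
        cv2.line(c,((u-x0)*k,0),((u-x0)*k,6 if u%50 else 14),(0,255,0),1)
    for v in range((y0+9)//10*10,y1,10):
        cv2.line(c,(0,(v-y0)*k),(6 if v%50 else 14,(v-y0)*k),(0,255,0),1)
    cv2.imwrite(f"pics/{n}.png",c)
crop(t,435,500,180,230,12,"c_light_top")
crop(s,385,465,300,360,10,"c_light_side")
crop(t,230,390,145,275,5,"c_tray_top")
crop(s,220,380,160,270,5,"c_tray_side")
crop(t,130,280,60,350,2,"x")
crop(s,85,350,40,240,3,"c_shelf_side")
```

```text
(no output)
```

View pics/c_light_top.png

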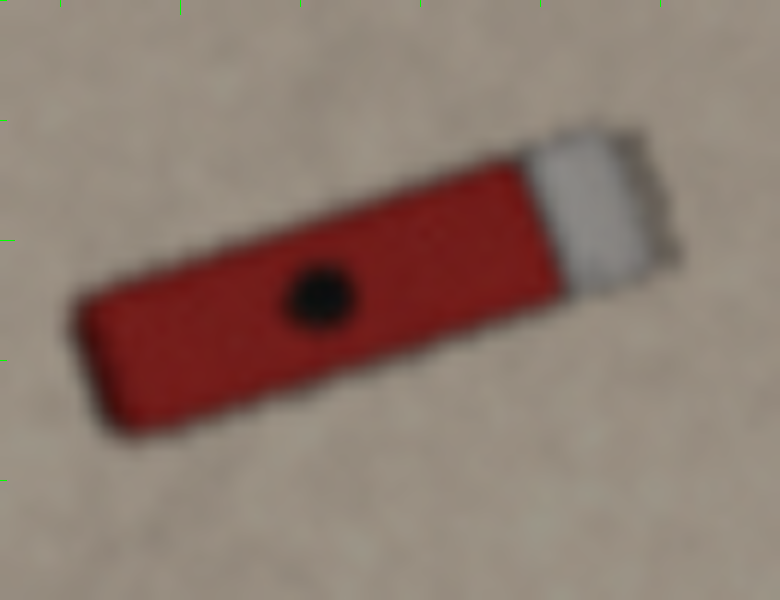

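View pics/c_light_side.png

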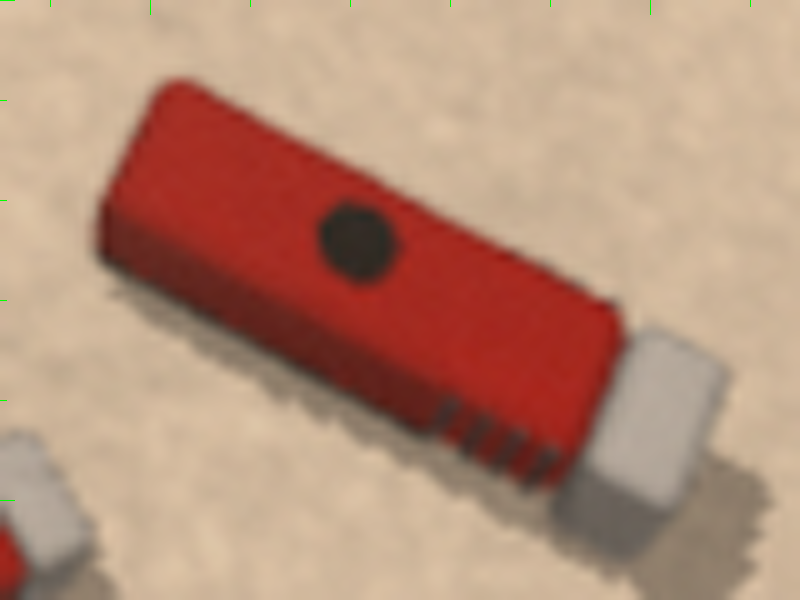

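View pics/c_tray_top.png

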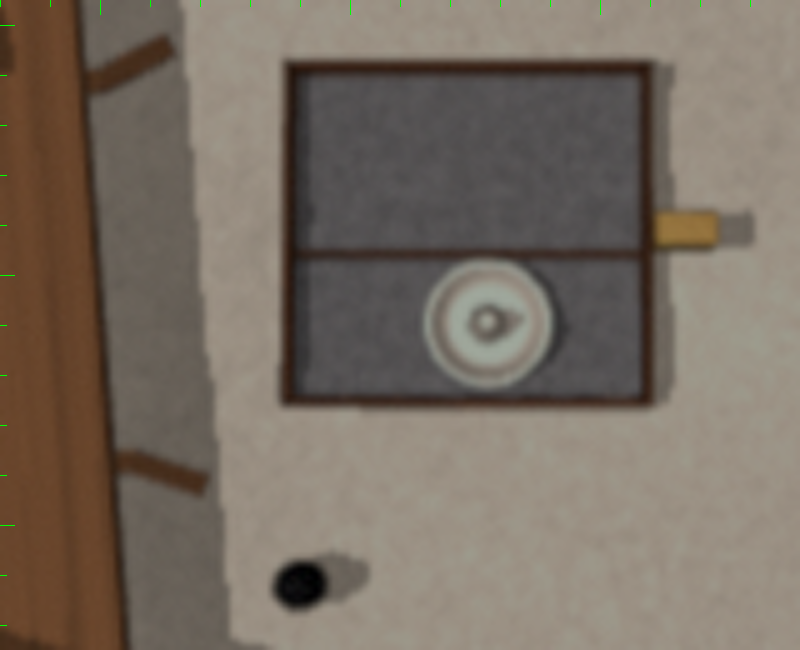

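View pics/c_tray_side.png

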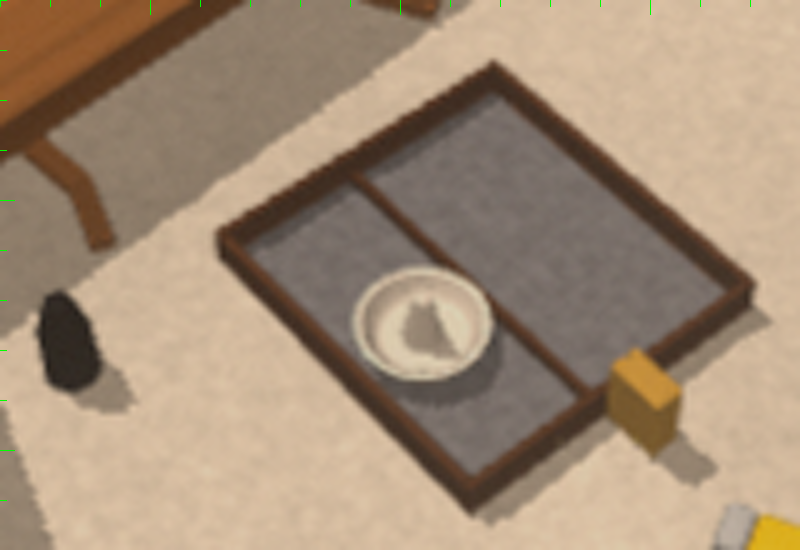

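View pics/c_shelf_side.png

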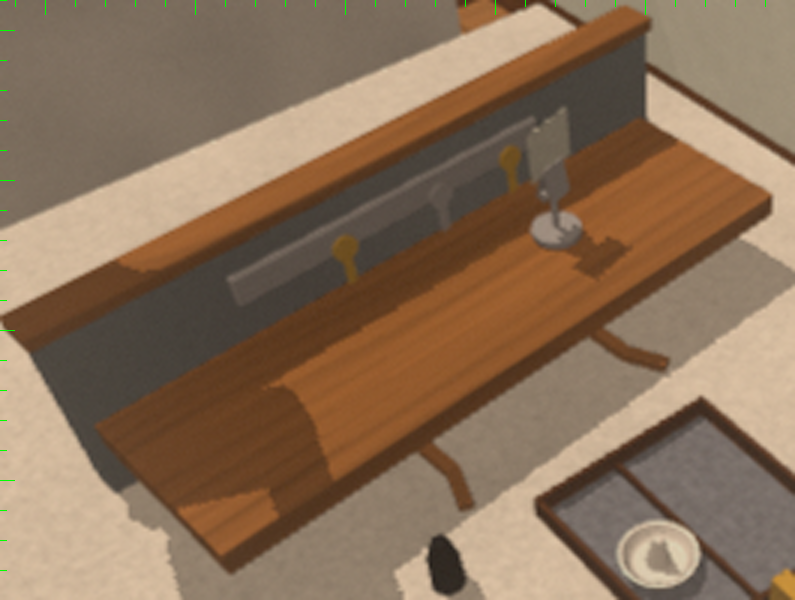

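Run:
```python
import cv2,numpy as np
t=cv2.imread("pics/top0.png"); s=cv2.imread("pics/side0.png")
def crop(im,x0,x1,y0,y1,k):
    c=cv2.resize(im[y0:y1,x0:x1],None,fx=k,fy=k,interpolation=cv2.INTER_CUBIC)
    for u in range((x0+9)//10*10,x1,10):
        cv2.line(c,((u-x0)*k,0),((u-x0)*k,6 if u%50 else 14),(0,255,0),1)
    for v in range((y0+9)//10*10,y1,10):
        cv2.line(c,(0,(v-y0)*k),(6 if v%50 else 14,(v-y0)*k),(0,255,0),1)
    return c
def quad(l,n):
    cv2.imwrite(f"pics/{n}.png",np.vstack([np.hstack(l[:2]),np.hstack(l[2:])]))
# 50x37 px each at k=8 ->400x296
w=lambda im,u,v:crop(im,u-25,u+25,v-18,v+18,8)
quad([w(t,239,85),w(t,258,318),w(t,262,155),w(t,265,238)],"q_top")
quad([w(s,341,106),w(s,165,225),w(s,300,158),w(s,235,200)],"q_side")
```

```text
(no output)
```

View pics/q_top.png

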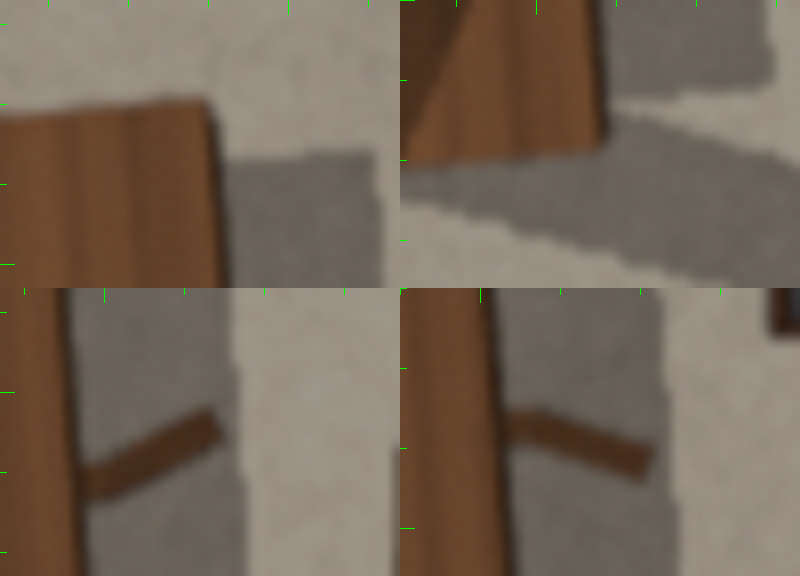

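View pics/q_side.png

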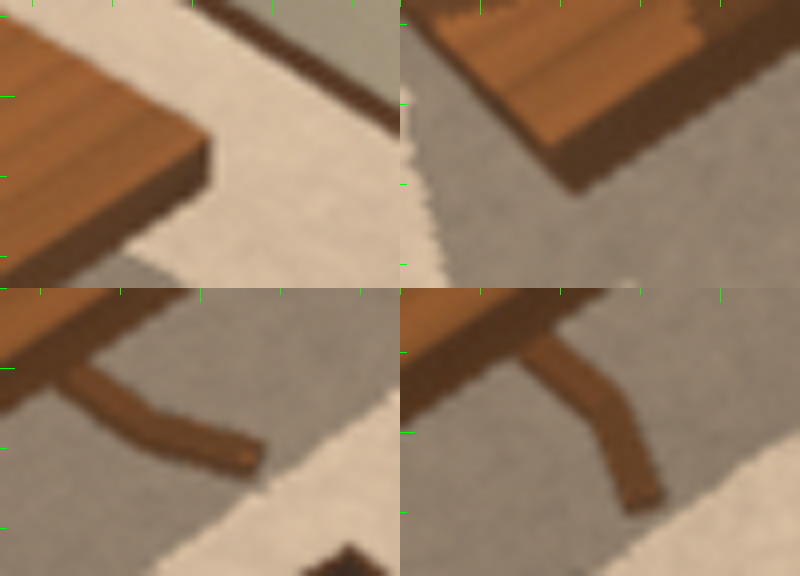

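```bash
cat > h.py <<'E'
import numpy as np, cv2
from scipy.optimize import least_squares
from scipy.spatial.transform import Rotation as Rn
from workcell import bot, grab_frame, camera_info
C={n:camera_info(n) for n in("side","top")}
def proj(n,X):
    c=C[n]; p=np.atleast_2d(X)@c["R"].T+c["t"]
    return np.c_[c["fx"]*p[:,0]/p[:,2]+c["cx"],c["fy"]*p[:,1]/p[:,2]+c["cy"]]
def onz(n,uv,z):
    c=C[n]; d=c["R"].T@np.array([(uv[0]-c["cx"])/c["fx"],(uv[1]-c["cy"])/c["fy"],1]); o=-c["R"].T@c["t"]
    return o+d*(z-o[2])/d[2]
def tri(ut,us):
    f=lambda X:np.r_[proj("top",X)[0]-ut,proj("side",X)[0]-us]
    r=least_squares(f,[.5,0,0]); return r.x, np.abs(r.fun).max()
def w(pose,pts):
    x,y,a=pose[:3]; P=np.array(pts,float); c,s=np.cos(a),np.sin(a)
    return np.c_[x+c*P[:,0]-s*P[:,1], y+s*P[:,0]+c*P[:,1], P[:,2]+(pose[3] if len(pose)>3 else 0)]
def fit(p0,obs):
    # obs: list (cam, local xyz, uv)
    f=lambda p:np.concatenate([proj(n,w(p,[L]))[0]-uv for n,L,uv in obs])
    r=least_squares(f,p0,loss="soft_l1"); return r.x, f(r.x).reshape(-1,2)
E
python3 - <<'E'
from h import *
np.set_printoptions(precision=4,suppress=True)
obs=[("top",[-.17,-.28,.074],(239.9,79.3)),("top",[-.17,.28,.074],(258.5,318.7)),
("side",[-.17,-.28,.074],(342.2,105.1)),("side",[-.17,.28,.074],(158.75,225.5)),("side",[-.17,-.28,.05],(342.2,111.1)),("side",[-.17,.28,.05],(162,231.4)),
("top",[-.205,-.103,.01],(264.8,155.6)),("top",[-.205,.103,.01],(271.75,240.)),]
p,r=fit([.5,.3,1.57],obs); print("partition",p,np.degrees(p[2])); print(r)
for z in (0.,):
  T=[("top",[.09,-.085,.02],(287,157)),("top",[-.09,-.085,.02],(360.6,157.4)),("top",[-.09,.085,.02],(360.6,225.8)),("top",[.09,.085,.02],(286.6,225.8)),
  ("side",[.09,-.085,.02],(318.6,172.4)),("side",[-.09,-.085,.02],(371,216.6)),("side",[-.09,.085,.02],(314.4,258)),("side",[.09,.085,.02],(264,207.4))]
  t,r=fit([.5,0,1.57,0],T); print("tray",t,np.degrees(t[2])); print(r)
# tray in partition frame
c,s=np.cos(p[2]),np.sin(p[2]); d=t[:2]-p[:2]; print("tray in part",c*d[0]+s*d[1],-s*d[0]+c*d[1],np.degrees(t[2]-p[2]))
# pull top: top view corners, side
P=w(t,[[-.105,0,.04]]); print("pull exp",P,proj("top",P),proj("side",P))
# light: button
L,e=tri((435+320/12,180+298/12),(385+358/10,300+243/10)); print("button",L,e)
# top face corners red end (rear): top view
L1,e=tri((435+95/12,180+300/12),(385+170/10,300+80/10)); print("rear far corner",L1,e)
E
```

```text
partition [0.5365 0.3884 1.6364] 93.76050124798546
[[ 0.2225 -1.0607]
 [ 0.4659  0.0577]
 [ 0.2382 -0.6813]
 [-0.593  -0.1841]
 [-0.357   0.6056]
 [-0.4679  0.8043]
 [-0.1651 -0.068 ]
 [-0.253  -0.7873]]
tray [ 0.5611  0.0475  1.5457 -0.0048] 88.56057139925018
[[-0.0861 -0.7839]
 [ 0.0503 -1.5491]
 [ 0.6532 -0.1531]
 [-0.0796 -0.0212]
 [-0.0827  0.0999]
 [-0.0286  0.1608]
 [-0.4984  0.8306]
 [-1.4374 -0.2675]]
tray in part -0.34180125780322446 -0.002236040100427633 -5.199929848735285
pull exp [[ 0.5585 -0.0574  0.0352]] [[367.7842 189.5348]] [[349.187  236.0094]]
button [ 0.5172 -0.279   0.0339] 0.5891780695383773
rear far corner [ 0.518  -0.2354  0.0304] 0.45390770645406064
```

Run:
```python
from h import *
np.set_printoptions(precision=4,suppress=True)
T=[("top",[.09,-.085,.02],(287,157)),("top",[-.09,-.085,.02],(360.6,157.4)),("top",[-.09,.085,.02],(360.6,225.8)),("top",[.09,.085,.02],(286.6,225.8)),
  ("side",[.09,-.085,.02],(318.6,172.4)),("side",[-.09,-.085,.02],(371,216.6)),("side",[-.09,.085,.02],(314.4,258)),("side",[.09,.085,.02],(264,207.4)),
  ("top",[-.105,0,.04],(367.3,190.9)),("side",[-.105,0,.04],(220+647/5,160+378/5))]
t,r=fit([.5,0,1.57],T); print("tray",t,np.degrees(t[2])); print(r)
k=lambda X,Y:(435+X/12,180+Y/12); ks=lambda X,Y:(385+X/10,300+Y/10)
L=[("top",[-.055,-.016,.034],k(115,430)),("top",[-.055,.016,.034],k(80,305)),]
a=onz("top",k(93,365),.034);b=onz("top",k(640,199),.034); print("ends",a,b,np.linalg.norm(b-a),(a+b)/2,np.degrees(np.arctan2(*(b-a)[1::-1])))
for q in [((90,295),(520,155)),((130,438),(570,295))]:
    A=onz("top",k(*q[0]),.034);B=onz("top",k(*q[1]),.034);print("edge",A,B,np.degrees(np.arctan2(*(B-A)[1::-1])))
for q in [((190,82),(610,300)),((110,205),(570,465))]:
    A=onz("side",ks(*q[0]),.034);B=onz("side",ks(*q[1]),.034);print("sedge",A,B,np.degrees(np.arctan2(*(B-A)[1::-1])))
print("top tri lens/red corners", tri(k(522,155),ks(620,305)), tri(k(572,298),ks(572,465)))
R=Rn.from_rotvec(bot.get_tool_rot()).as_matrix(); print(R)
```

```text
tray [0.5595 0.0466 1.5437] 88.44951946439305
[[ 0.1924 -0.5669]
 [ 0.645  -1.1911]
 [ 1.1207  0.5132]
 [ 0.064   0.4982]
 [-0.1812 -0.732 ]
 [ 0.0412 -0.4289]
 [-0.8755  0.341 ]
 [-1.9304 -1.0661]
 [ 1.0553 -0.8379]
 [-0.3338 -0.1482]]
ends [ 0.5039 -0.2325  0.034 ] [ 0.5337 -0.3413  0.034 ] 0.11277945555706395 [ 0.5188 -0.2869  0.034 ] -74.67943538937543
edge [ 0.5178 -0.2326  0.034 ] [ 0.5431 -0.3183  0.034 ] -73.52878680168348
edge [ 0.4894 -0.2391  0.034 ] [ 0.5151 -0.3265  0.034 ] -73.56946723071381
sedge [ 0.5194 -0.2393  0.034 ] [ 0.5434 -0.3168  0.034 ] -72.83485150408352
sedge [ 0.49   -0.2448  0.034 ] [ 0.5136 -0.3298  0.034 ] -74.4672855482801
top tri lens/red corners (array([ 0.5431, -0.3185,  0.0353]), np.float64(0.08431119063448023)) (array([ 0.5158, -0.3294,  0.029 ]), np.float64(0.38573060525061464))
[[ 0.914  -0.0005  0.4058]
 [-0.4058 -0.0011  0.914 ]
 [ 0.     -1.     -0.0012]]
```

```bash
cat >> h.py <<'E'
def rot(th):
    z=np.array([np.cos(th),np.sin(th),0]); y=np.array([0,0,-1.]); x=np.cross(y,z)
    return Rn.from_matrix(np.c_[x,y,z]).as_rotvec()
def pic(n,name): cv2.imwrite(f"pics/{name}.png",grab_frame(n)[:,:,::-1])
E
python3 - <<'E'
from h import *
np.set_printoptions(precision=4,suppress=True)
th=np.radians(16.4)
p=[.518,-.287]
for q in [(p[0],p[1],.15),(p[0],p[1],.005)]: print(bot.inverse_kinematics(list(q),rot(th)))
tr=[.5595,.0466,1.5437]
b=w(tr,[[0,-.036,0]])[0]; pu=w(tr,[[-.105,0,0]])[0]; print(b,pu)
print(bot.inverse_kinematics([b[0],b[1],.15],rot(np.radians(-1.5))))
print(bot.inverse_kinematics([pu[0],pu[1],.012],rot(np.radians(-1.5))))
P=[.5365,.3884,1.6364]; print(bot.inverse_kinematics(list(w(P,[[-.21,0,.012]])[0]),rot(P[2]-np.pi/2)))
# clip location & cap
print("clip base",onz("top",(205,156),.074),onz("side",(85+555/3,40+232/3),.074),"cap",onz("top",(290,262),.052))
E
```

```text
[-0.5085  0.3557  1.7536 -0.      1.0323 -0.7947]
[-0.5085  0.5497  1.8387 -0.      0.7532 -0.7947]
[0.5955 0.0456 0.    ] [ 0.5567 -0.0584  0.    ]
[ 0.074   0.3631  1.7425 -0.      1.036   0.1001]
[-0.1071  0.5021  1.9089 -0.      0.7306 -0.081 ]
[ 0.3117  0.5235  1.8669 -0.      0.7511  0.2461]
clip base [0.6434 0.3213 0.074 ] [0.6483 0.3214 0.074 ] cap [0.3926 0.1298 0.052 ]
```

Run:
```python
from h import *
np.set_printoptions(precision=4,suppress=True)
th=np.radians(16.4)
e=bot.get_ee_pos(); bot.command_gripper(.06,30)
bot.move_straight([e[0],e[1],.28],feed=.2)
bot.movep([.518,-.287,.13],rot(th)); print(bot.get_clock(),bot.get_ee_pos())
pic("top","t1"); pic("side","s1")
```

```text
4.2 [ 0.5184 -0.2865  0.1301]
```

View pics/s1.png

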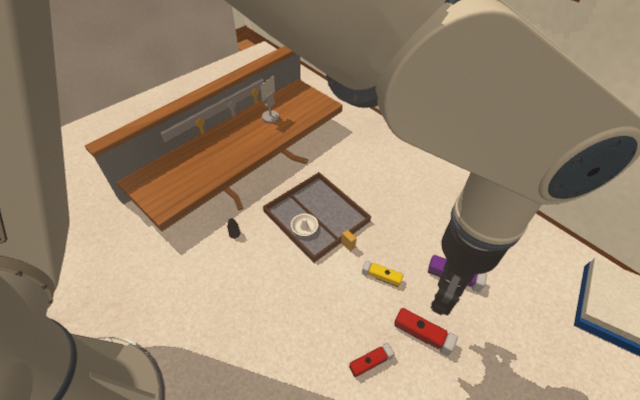

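View pics/t1.png

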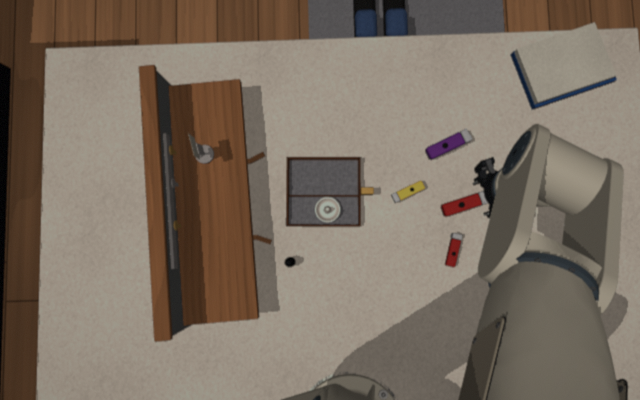

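Run:
```python
from h import *
for z in (.13,.15): print(proj("top",[.518,-.287,z]),proj("side",[.518,-.287,z]))
import cv2
t=cv2.imread("pics/t1.png")[140:230,425:525]; s=cv2.imread("pics/s1.png")[240:360,380:480]
cv2.imwrite("pics/z1.png",np.hstack([cv2.resize(t,(400,360),interpolation=2),cv2.resize(s,(400,480),interpolation=2)[60:420]]))
```

```text
[[477.95272166 200.01776156]] [[437.39543155 303.85835603]]
[[480.81716387 199.12993568]] [[440.57959306 298.29915097]]
```

View pics/z1.png

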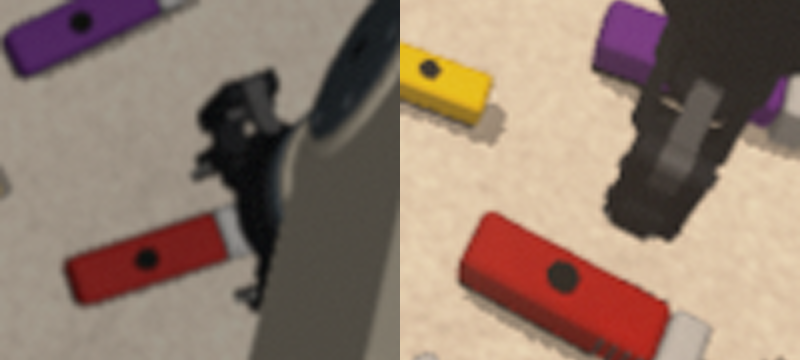

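Run:
```python
from h import *
np.set_printoptions(precision=4,suppress=True)
bot.move_straight([.518,-.287,.006],feed=.12)
print(bot.get_wrist_force())
bot.command_gripper(.02,35); print("w",bot.get_grip_width(),bot.get_wrist_force())
bot.move_straight([.518,-.287,.11],feed=.1); print(bot.get_clock(),bot.get_grip_width(),bot.get_wrist_force(),bot.get_ee_pos())
pic("side","s2");pic("top","t2")
```

```text
[-0.2931  0.0928 -0.3253]
w 0.019896278877401006 [-0.7389 -0.432   0.2701]
7.1417 0.019987722338260773 [-0.7001 -0.2132 -0.276 ] [ 0.5175 -0.2867  0.1093]
```

View pics/s2.png

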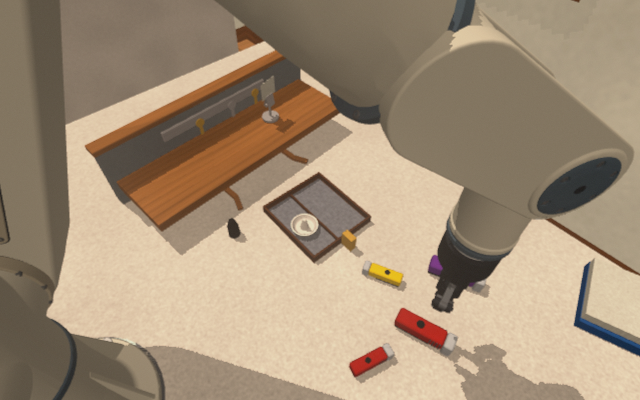

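Run:
```python
from h import *
a=cv2.imread("pics/t1.png")[140:230,425:525]; b=cv2.imread("pics/t2.png")[140:230,425:525]; s=cv2.imread("pics/s2.png")[280:370,380:480]
cv2.imwrite("pics/z2.png",np.vstack([np.hstack([cv2.resize(q,(400,300),interpolation=2) for q in (a,b)]),np.hstack([cv2.resize(q,(400,300),interpolation=2) for q in (cv2.imread("pics/s1.png")[280:370,380:480],s)])]))
```

```text
(no output)
```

View pics/z2.png

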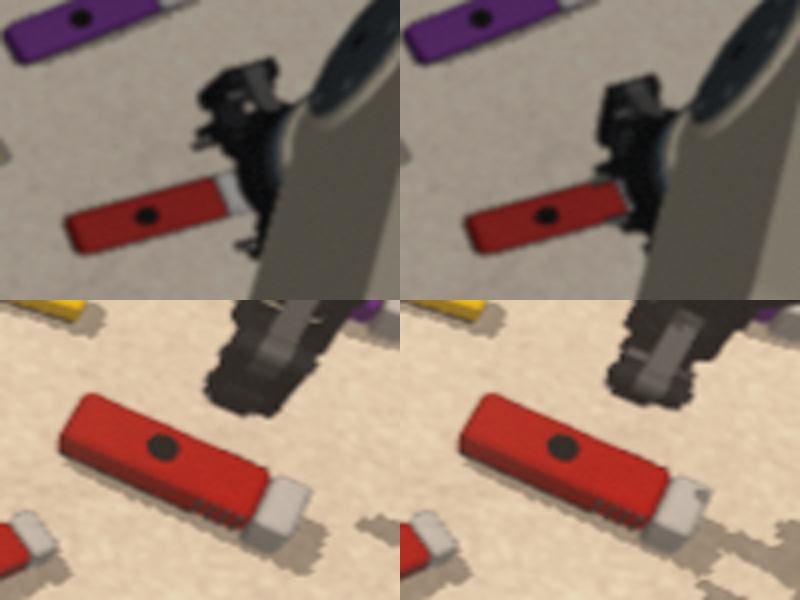

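Run:
```python
from h import *
np.set_printoptions(precision=4,suppress=True)
print(bot.get_clock(),bot.get_grip_width(),bot.get_wrist_force(),bot.get_ee_pos())
bot.command_gripper(.06,30); print(bot.get_grip_width())
bot.move_straight([.518,-.287,.06],feed=.12); print(bot.get_ee_pos())
pic("side","s3");pic("top","t3")
t=cv2.imread("pics/t3.png")[150:240,425:525]; s=cv2.imread("pics/s3.png")[270:360,380:480]
cv2.imwrite("pics/z3.png",np.hstack([cv2.resize(q,(400,360),interpolation=2) for q in (t,s)]))
print(proj("top",[.518,-.287,.06]),proj("side",[.518,-.287,.06]))
```

```text
7.2417 0.019883208721405105 [-0.2276 -0.6548  0.5071] [ 0.5176 -0.2868  0.1092]
0.05991161855656463
[ 0.5181 -0.2871  0.0601]
[[468.737  202.8742]] [[427.3592 321.3806]]
```

View pics/z3.png

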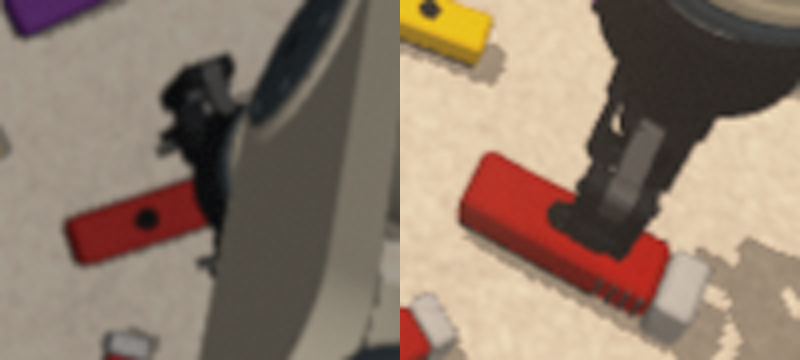

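Run:
```python
from h import *
np.set_printoptions(precision=4,suppress=True)
print(tri((470.6,201.9),(425.6,328)))
for w0 in(-.03,.03):
  th=np.radians(16.4)
  for z in (.06,.073): print(proj("top",[.518+w0*np.cos(th),-.287+w0*np.sin(th),z]),proj("side",[.518+w0*np.cos(th),-.287+w0*np.sin(th),z]))
z=np.hstack([cv2.resize(cv2.imread("pics/s3.png")[300:350,405:455],(780,780),interpolation=2)])[:600]
cv2.imwrite("pics/z4.png",z)
# slow instrumented descent with wide record
bot.move_straight([.518,-.287,.006],feed=.1); print(bot.get_ee_pos(),bot.get_wrist_force(),bot.get_grip_width(),bot.get_joint_pos())
pic("side","s4");pic("top","t4")
t=cv2.imread("pics/t4.png")[160:250,410:510]; s=cv2.imread("pics/s4.png")[280:370,370:470]
cv2.imwrite("pics/z5.png",np.hstack([cv2.resize(q,(400,360),interpolation=2) for q in (t,s)]))
```

```text
(array([ 0.5178, -0.2926,  0.0417]), np.float64(1.8001126650827928))
[[473.1144 215.2103]] [[420.9663 335.7509]]
[[474.7933 214.852 ]] [[422.6585 332.8444]]
[[464.3818 190.6008]] [[433.4563 307.6751]]
[[465.9493 189.9545]] [[435.2469 304.5053]]
[ 0.5182 -0.2871  0.0062] [0.2541 0.3173 0.3731] 0.06004133920041717 [-0.5085  0.5481  1.8379 -0.      0.7553 -0.7947]
```

View pics/z5.png

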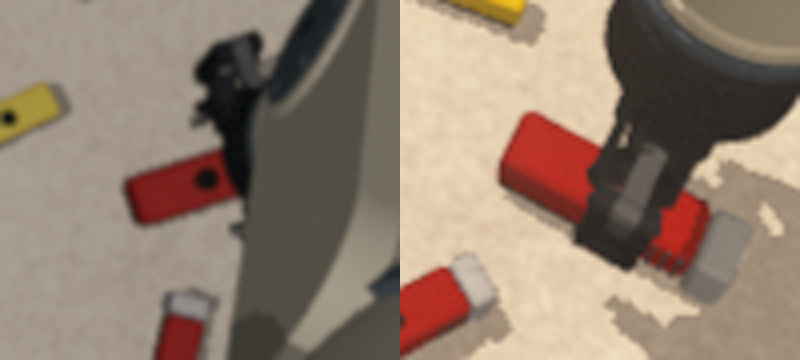

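View pics/z4.png

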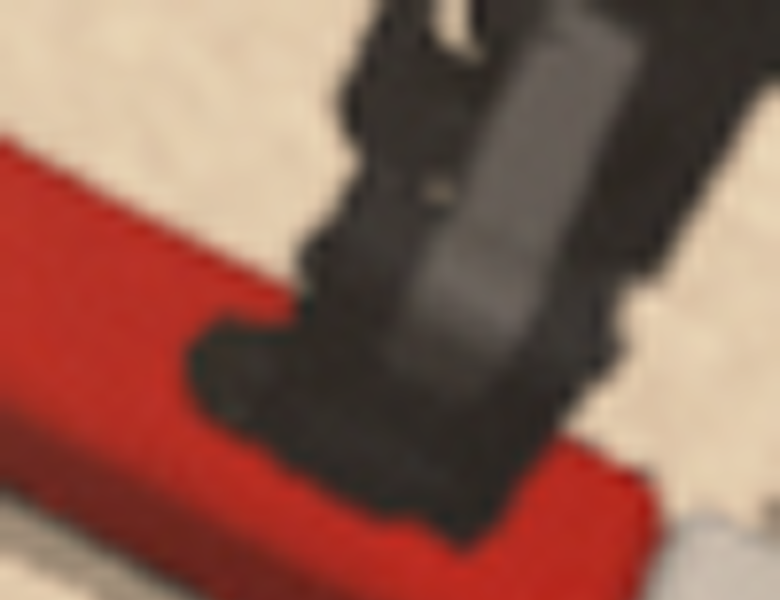

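Run:
```python
from h import *
np.set_printoptions(precision=4,suppress=True)
for o in (.045,.036,.031,.028):
    bot.command_gripper(o,40); print(o,bot.get_grip_width(),bot.get_wrist_force(),bot.get_clock())
pic("side","s5");pic("top","t5")
t=cv2.imread("pics/t5.png")[160:250,410:510]; s=cv2.imread("pics/s5.png")[280:370,370:470]
cv2.imwrite("pics/z6.png",np.hstack([cv2.resize(q,(400,360),interpolation=2) for q in (t,s)]))
```

```text
0.045 0.04489331884725873 [-0.2063 -0.3523  0.8508] 9.4667
0.036 0.035814019573594126 [ 0.3631 -0.4735 -0.8316] 9.725
0.031 0.031019106402181213 [ 0.4324  0.1339 -0.1497] 9.95
0.028 0.02826116828815948 [0.6181 0.153  0.76  ] 10.1667
```

View pics/z6.png

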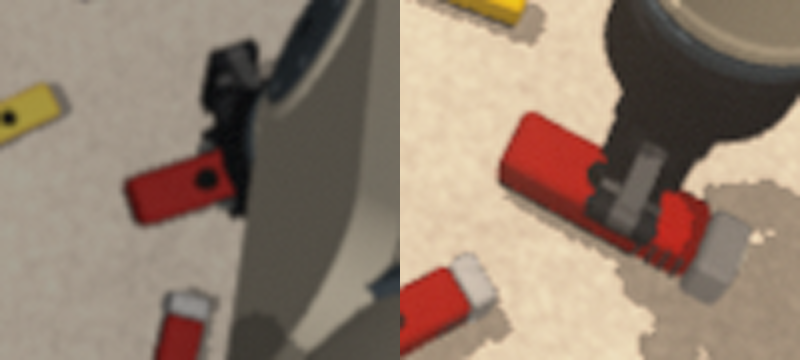

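Run:
```python
from h import *
c=lambda n:cv2.resize(cv2.imread(f"pics/{n}.png")[310:360,405:455],(400,400),interpolation=2)
d=lambda n:cv2.resize(cv2.imread(f"pics/{n}.png")[180:218,440:478],(400,400),interpolation=2)[:200*2]
cv2.imwrite("pics/z7.png",np.hstack([c("s4"),c("s5")])); cv2.imwrite("pics/z8.png",np.hstack([d("t4"),d("t5")]))
```

```text
(no output)
```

View pics/z7.png

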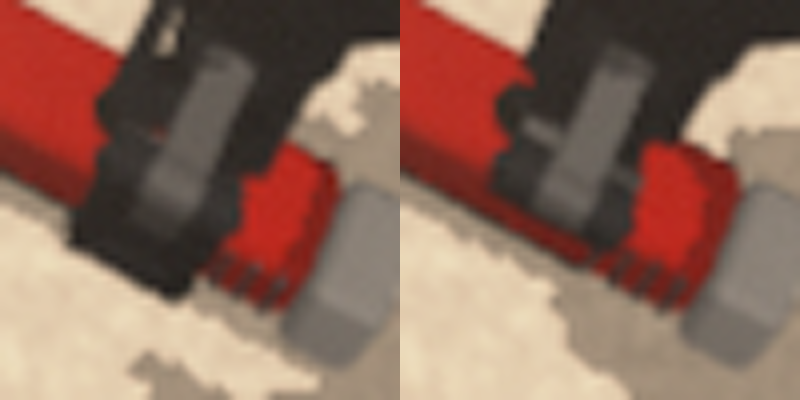

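View pics/z8.png

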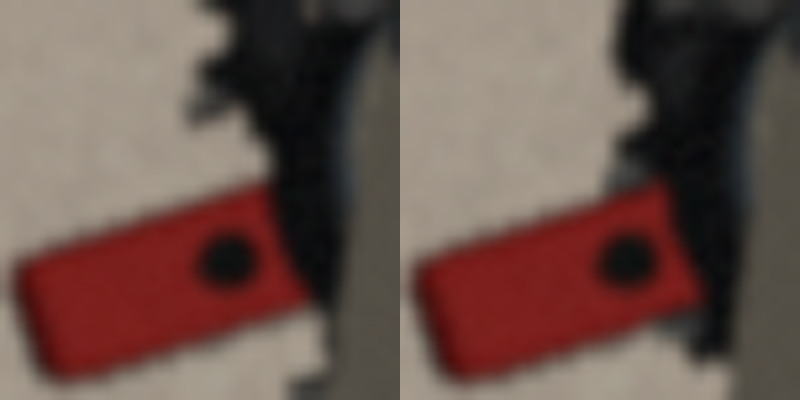

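Run:
```python
from h import *
np.set_printoptions(precision=4,suppress=True)
I=[]
for o in (.022,.012):
    bot.command_gripper(o,60); print(o,bot.get_grip_width(),bot.get_wrist_force(),bot.get_torque(),bot.get_clock())
    t=grab_frame("top")[175:225,430:480,::-1]; s=grab_frame("side")[310:360,405:455,::-1]
    I.append(np.hstack([cv2.resize(q,(300,300),interpolation=2) for q in (t,s)]))
cv2.imwrite("pics/z9.png",np.vstack(I))
```

```text
0.022 0.021552912640023427 [-0.162   0.237  -0.0263] [ 0.0085 -0.0045  0.0008] 10.5
0.012 0.011964154300942055 [-0.1839  0.2454 -0.3038] [0.008  0.0336 0.0111] 10.8583
```

View pics/z9.png

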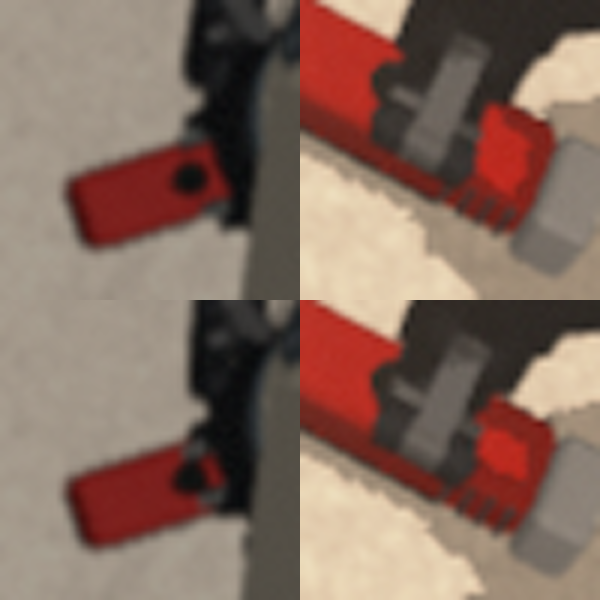

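Run:
```python
from h import *
np.set_printoptions(precision=4,suppress=True)
bot.move_straight([.518,-.287,.10],feed=.2); bot.command_gripper(0.0,20)
print(bot.get_ee_pos(),Rn.from_rotvec(bot.get_tool_rot()).as_matrix(),bot.get_joint_pos(),bot.get_grip_width(),bot.get_clock())
pic("side","s6");pic("top","t6")
print(proj("top",[.518,-.287,.1]),proj("side",[.518,-.287,.1]))
t=cv2.imread("pics/t6.png")[160:220,430:530]; s=cv2.imread("pics/s6.png")[270:350,390:490]
cv2.imwrite("pics/z10.png",np.vstack([cv2.resize(q,None,fx=5,fy=5,interpolation=2) for q in (t,s)])[:])
```

```text
[ 0.5173 -0.2866  0.0987] [[ 0.2824 -0.0019  0.9593]
 [-0.9593  0.001   0.2824]
 [-0.0015 -1.     -0.0015]] [-0.5084  0.4175  1.7924 -0.      0.9338 -0.7947] -0.00020028126088038095 11.85
[[473.856  201.2875]] [[432.8953 311.7152]]
```

View pics/z10.png

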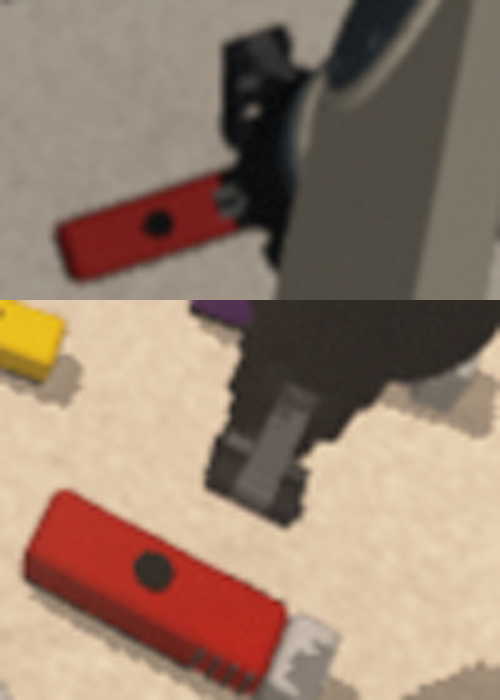

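Run:
```python
from h import *
np.set_printoptions(precision=4,suppress=True)
print(tri((480,199),(440,310.5)), tri((475.5,200.5),(431,306)))
d=np.array([.282,-.959,0])*.011
for dz in (0,.03,.04,.05):
  b=np.array([.5173,-.2866,.0987+dz])
  print(dz,*[proj(n,b+s*d)[0] for n in("top","side") for s in(-1,1)])
```

```text
(array([ 0.5208, -0.2955,  0.1148]), np.float64(0.3226403542005869)) (array([ 0.5154, -0.2822,  0.1185]), np.float64(1.3201869543032672))
0 [468.8387 203.1757] [478.2019 200.1415] [426.0827 308.8999] [438.5018 315.4138]
0.03 [472.7868 201.9615] [482.4181 198.8405] [430.3095 300.9955] [443.2224 307.6585]
0.04 [474.1537 201.5412] [483.8778 198.3901] [431.7863 298.2338] [444.8726 304.9476]
0.05 [475.5473 201.1126] [485.3659 197.9309] [433.299  295.4048] [446.5634 302.1698]
```

Run:
```python
from h import *
np.set_printoptions(precision=4,suppress=True)
p=[.59,-.37]
bot.move_straight([*p,.08],feed=.25); bot.move_straight([*p,.012],feed=.15)
f0=bot.get_wrist_force(); print(f0,bot.get_clock())
for z in np.arange(.009,-.045,-.003):
    try: bot.move_straight([*p,z],feed=.03)
    except Exception as e: print("err",z,e); break
    f=bot.get_wrist_force()
    if abs(f[2]-f0[2])>4: print("contact",z,f,bot.get_ee_pos()); break
print(bot.get_clock(),bot.get_ee_pos(),bot.get_wrist_force())
pic("side","s7"); pic("top","t7")
cv2.imwrite("pics/z11.png",cv2.resize(cv2.imread("pics/s7.png")[200:350,400:600],None,fx=4,fy=4,interpolation=2))
```

```text
[ 1.1689 -0.8671  0.6805] 13.15
contact -0.033 [-7.2029  3.9837 26.277 ] [ 0.5903 -0.3702 -0.0301]
16.9 [ 0.5903 -0.3702 -0.0301] [-7.2029  3.9837 26.277 ]
```

View pics/z11.png

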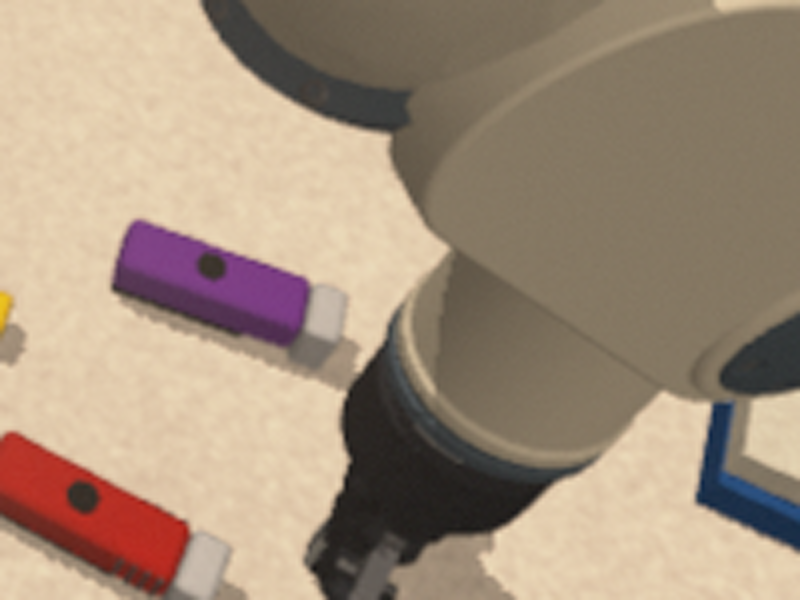

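Run:
```python
from h import *
np.set_printoptions(precision=4,suppress=True)
s=cv2.imread("pics/s7.png")[315:375,460:520]; t=cv2.imread("pics/t7.png")[130:190,470:530]
cv2.imwrite("pics/z12.png",np.hstack([cv2.resize(q,(400,400),interpolation=2) for q in(t,s)]))
d=np.array([.282,-.959,0])*.011
for dz in (0,.03):
  b=np.array([.5903,-.3702,-.03+dz])
  print(dz,*[proj(n,b+s*d)[0] for n in("top","side") for s in(-1,1)])
```

```text
0 [486.1432 177.7512] [494.4681 175.0562] [469.0599 344.2014] [480.3502 350.2404]
0.03 [490.0836 176.028 ] [498.6196 173.2647] [474.0982 338.3898] [485.792 344.564]
```

View pics/z12.png

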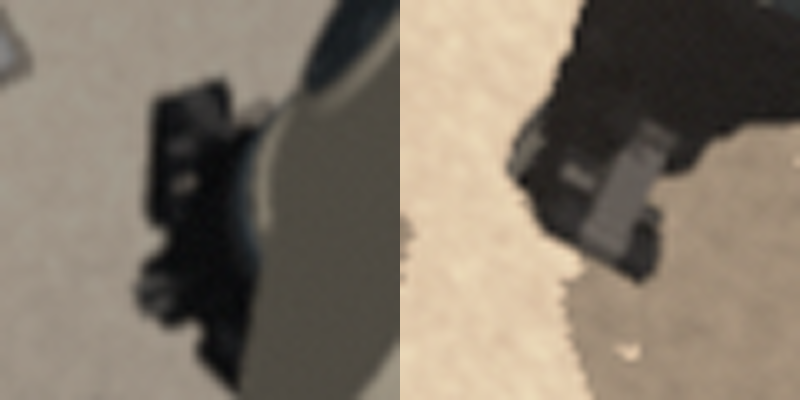

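Run:
```python
from h import *
np.set_printoptions(precision=1,suppress=True)
s=cv2.imread("pics/side0.png")[10:110,0:100]; t=cv2.imread("pics/top0.png")[300:400,0:100]
for z in(.2005,.2305): 
  b=np.array([.2534,.5708,z]); n=np.array([.406,.914,0])
  for k in (-.0427,.0427,0): print(z,k,proj("top",b+k*n),proj("side",b+k*n))
cv2.imwrite("pics/z13.png",np.hstack([cv2.resize(q,(400,400),interpolation=2) for q in(t,s)]))
```

```text
0.2005 -0.0427 [[ 84.4 348.6]] [[ 49.8 103.4]]
0.2005 0.0427 [[ 46.2 331.8]] [[53. 81.]]
0.2005 0 [[ 65.2 340.2]] [[51.5 91.9]]
0.2305 -0.0427 [[ 76.4 351.9]] [[42.6 91.4]]
0.2305 0.0427 [[ 37.1 334.5]] [[46.3 69.1]]
0.2305 0 [[ 56.7 343.2]] [[44.5 79.9]]
```

View pics/z13.png

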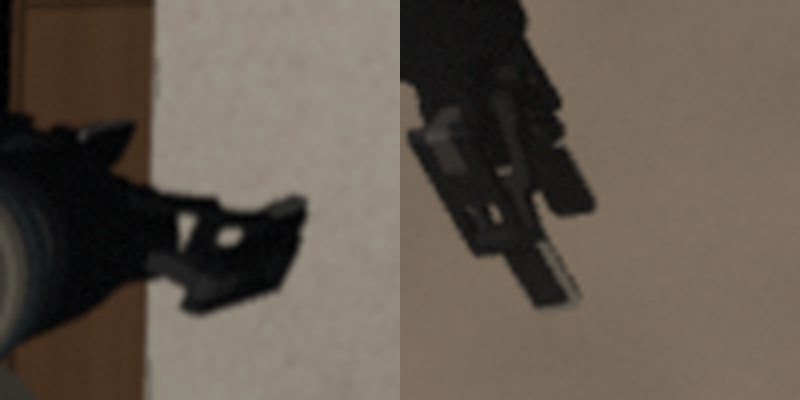

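The fingertips are physically about 30 mm short of the reported TCP. The console contact came at a reported z of -0.030, and the fingers closed above the light. I'll correct for that and grasp again.

```bash
cat >> h.py <<'E'
OFF=.030   # real tips are 30 mm higher than the reported TCP (felt on the console)
def go(p,r=None,feed=.15): bot.move_straight([p[0],p[1],p[2]-OFF],r,feed)
E
python3 - <<'E'
from h import *
np.set_printoptions(precision=4,suppress=True)
go([.59,-.37,.07],feed=.25); bot.command_gripper(.06,35)
go([.518,-.287,.07],feed=.25); go([.518,-.287,.005],feed=.1)
print(bot.get_ee_pos(),bot.get_wrist_force())
bot.command_gripper(.01,35); print("w",bot.get_grip_width(),bot.get_wrist_force())
go([.518,-.287,.10],feed=.12); print(bot.get_clock(),bot.get_grip_width(),bot.get_wrist_force(),bot.get_ee_pos())
pic("side","s8");pic("top","t8")
E
```

```text
[ 0.5184 -0.2873 -0.0248] [-0.2484 -0.158   0.873 ]
w 0.0313663099246641 [-1.4905 -0.2098  6.7925]
20.7417 0.031255617524444904 [ 0.4399 -0.0824 -1.3746] [ 0.5174 -0.2867  0.0693]
```

View pics/s8.png

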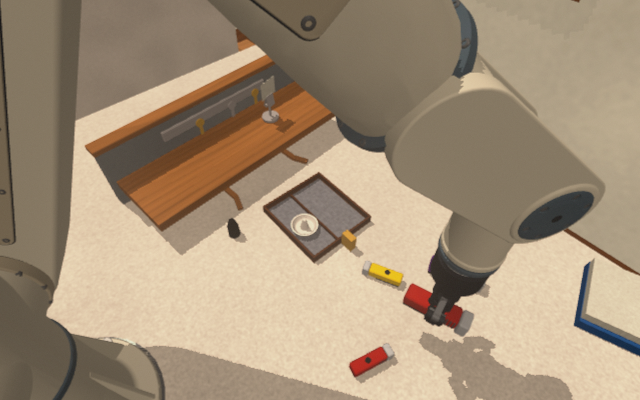

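Run:
```python
from h import *
np.set_printoptions(precision=4,suppress=True)
b=[.5955,.0456]; r=rot(np.radians(-1.55))
go([*b,.09],r,.25); 
pic("side","s9");pic("top","t9")
print(bot.get_clock(),bot.get_ee_pos(),bot.get_wrist_force())
```

```text
22.4583 [0.5953 0.0447 0.06  ] [-0.6919 -0.5092 -0.6123]
```

View pics/s9.png

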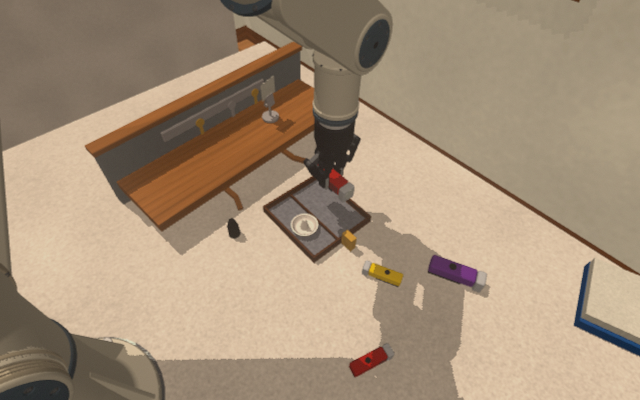

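View pics/t9.png

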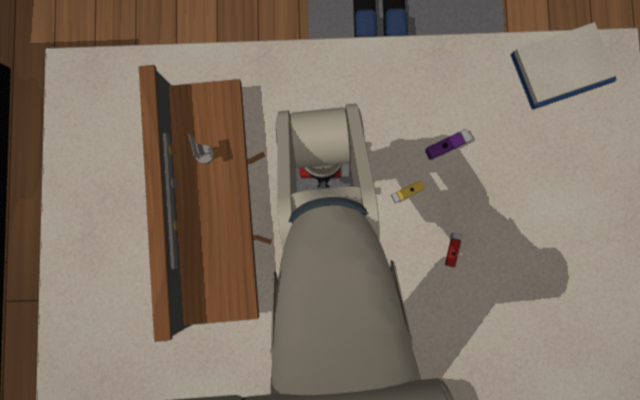

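Run:
```python
from h import *
np.set_printoptions(precision=4,suppress=True)
b=[.5955,.0456]
go([*b,.025],feed=.12); go([*b,.011],feed=.04); print(bot.get_ee_pos(),bot.get_wrist_force())
bot.command_gripper(.048,35); print(bot.get_grip_width(),bot.get_wrist_force())
go([*b,.10],feed=.15)
pic("side","s10")
print(bot.get_clock())
cv2.imwrite("pics/z14.png",cv2.resize(cv2.imread("pics/s10.png")[150:270,220:380],None,fx=5,fy=5,interpolation=2))
```

```text
[ 0.5953  0.0456 -0.0192] [ 0.3283 -0.3288 -0.273 ]
0.048061869007438175 [ 0.2971  0.5422 -0.4302]
24.75
```

View pics/z14.png

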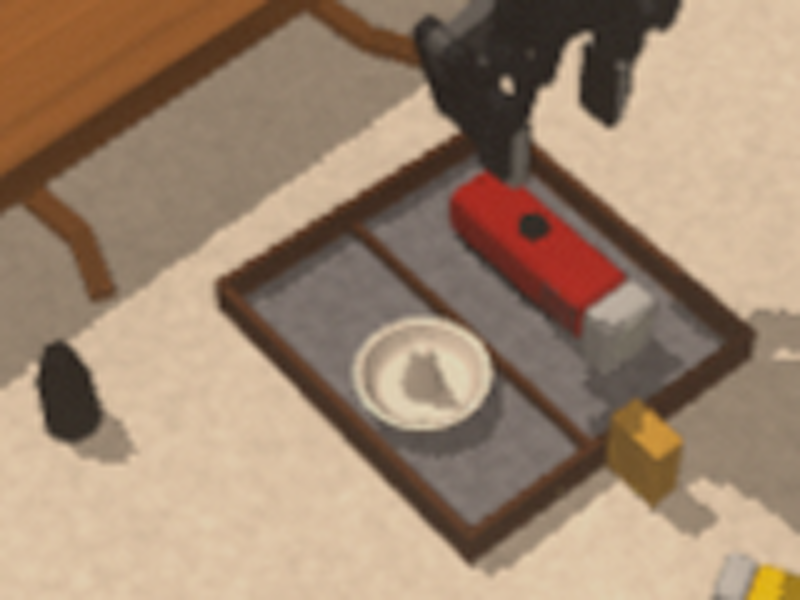

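Run:
```python
from h import *
np.set_printoptions(precision=4,suppress=True)
print(onz("top",(367.3,190.9),.04),onz("side",(220+647/5,160+378/5),.04),tri((367.3,190.9),(220+647/5,160+378/5)))
print("light btn",onz("side",(220+535/5,150+227/5),.0405), "lens end top centre",onz("side",(220+633/5,150+300/5),.038),"rear",onz("side",(220+472/5,150+190/5),.038))
r=rot(np.radians(-1.55)); 
print(bot.get_ee_pos())
go([.5567,-.060,.10],r,.2); bot.command_gripper(.05,60)
pic("side","s11");
cv2.imwrite("pics/z15.png",cv2.resize(cv2.imread("pics/s11.png")[150:270,280:440],None,fx=5,fy=5,interpolation=2))
```

```text
[ 0.5547 -0.0558  0.04  ] [ 0.5569 -0.0591  0.04  ] (array([ 0.5565, -0.0573,  0.0381]), np.float64(0.7872859973352888))
light btn [0.5975 0.0523 0.0405] lens end top centre [ 0.6023 -0.0058  0.038 ] rear [0.5926 0.0895 0.038 ]
[0.5946 0.0455 0.069 ]
```

View pics/z15.png

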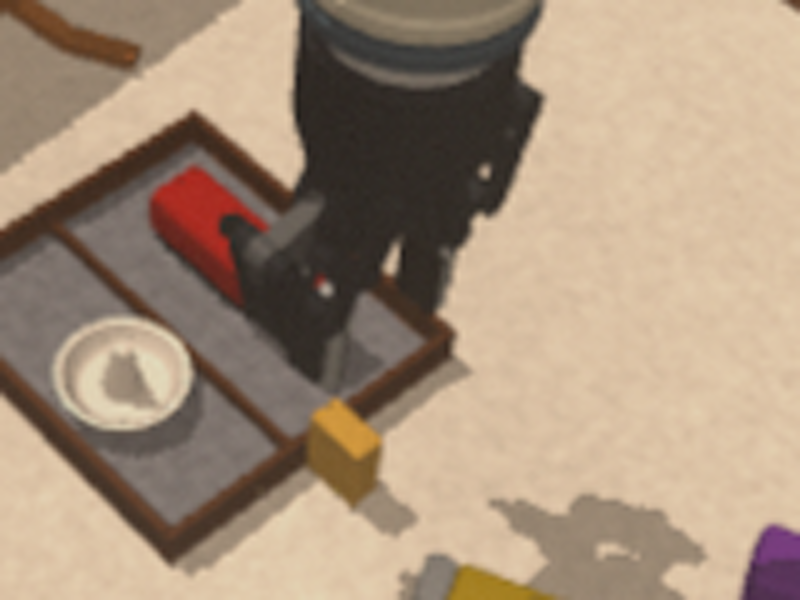

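Run:
```python
from h import *
np.set_printoptions(precision=4,suppress=True)
p=[.556,-.064]
go([*p,.10],feed=.2); go([*p,.014],feed=.12); f0=bot.get_wrist_force(); print(f0)
bot.command_gripper(.005,80); print(bot.get_grip_width(),bot.get_wrist_force(),bot.get_ee_pos(),bot.get_clock())
pic("side","s12"); pic("top","t12")
cv2.imwrite("pics/z16.png",cv2.resize(cv2.imread("pics/s12.png")[150:270,250:410],None,fx=5,fy=5,interpolation=2))
```

```text
[0.8573 0.2163 0.7627]
0.014627923241694202 [-1.9627 -0.346   5.9966] [ 0.5562 -0.0641 -0.0151] 27.2583
```

View pics/z16.png

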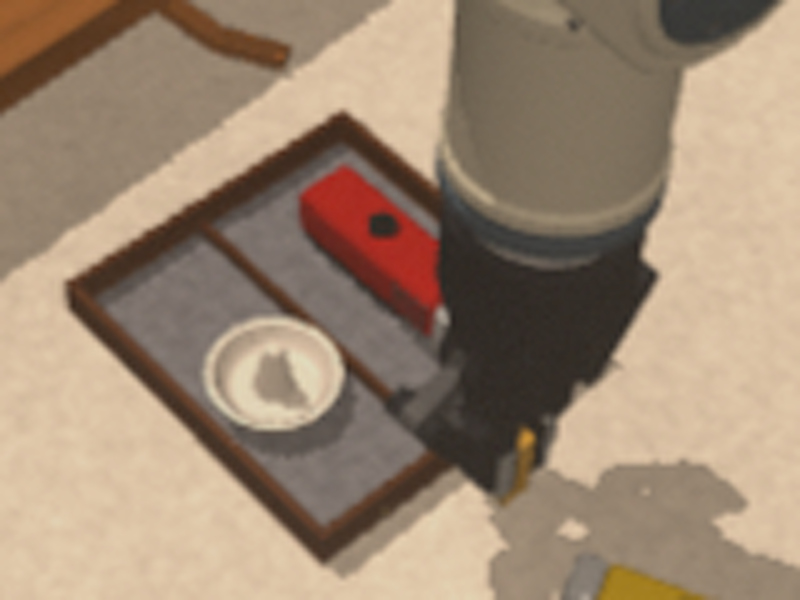

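View pics/t12.png

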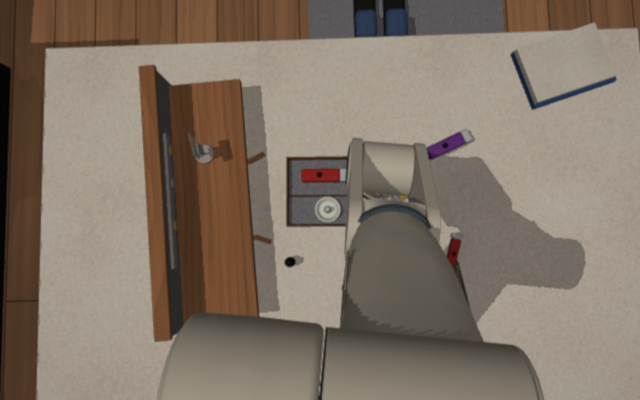

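```bash
cat >> h.py <<'E'
P=np.array([.5365,.3884,1.6364]); LX=.1106
def tcp_for(tx,ty,dth=0):
    "TCP xy for tray origin (tx,ty) in partition frame, tray yaw P+dth"
    o=w(P,[[tx,ty,0]])[0][:2]; a=P[2]+dth
    return o-LX*np.array([np.cos(a),np.sin(a)])
def inpart(f): c,s=np.cos(P[2]),np.sin(P[2]); return np.array([c*f[0]+s*f[1],-s*f[0]+c*f[1],f[2]])
E
python3 - <<'E'
from h import *
np.set_printoptions(precision=4,suppress=True)
q=tcp_for(-.312,0); print(q, bot.get_wrist_force())
go([*q,.0146],rot(P[2]-np.pi/2),.03)
print(bot.get_ee_pos(),inpart(bot.get_wrist_force()),bot.get_torque(),bot.get_grip_width(),bot.get_clock())
pic("side","s13"); pic("top","t13")
cv2.imwrite("pics/z17.png",cv2.resize(cv2.imread("pics/s13.png")[140:260,220:380],None,fx=5,fy=5,interpolation=2))
cv2.imwrite("pics/z18.png",cv2.resize(cv2.imread("pics/t13.png")[140:260,230:390],None,fx=5,fy=5,interpolation=2))
E
```

```text
[ 0.5642 -0.0333] [-2.6773  0.1309  6.2078]
[ 0.5647 -0.0335 -0.0151] [-4.0527  0.0843  1.6174] [-0.6458 -0.0979 -0.0474] 0.014525681665063031 28.5667
```

View pics/z17.png

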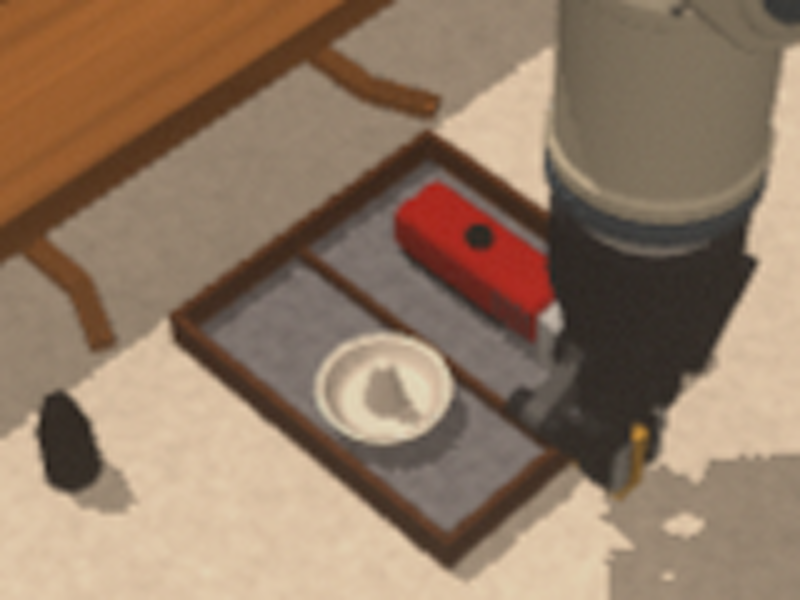

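View pics/z18.png

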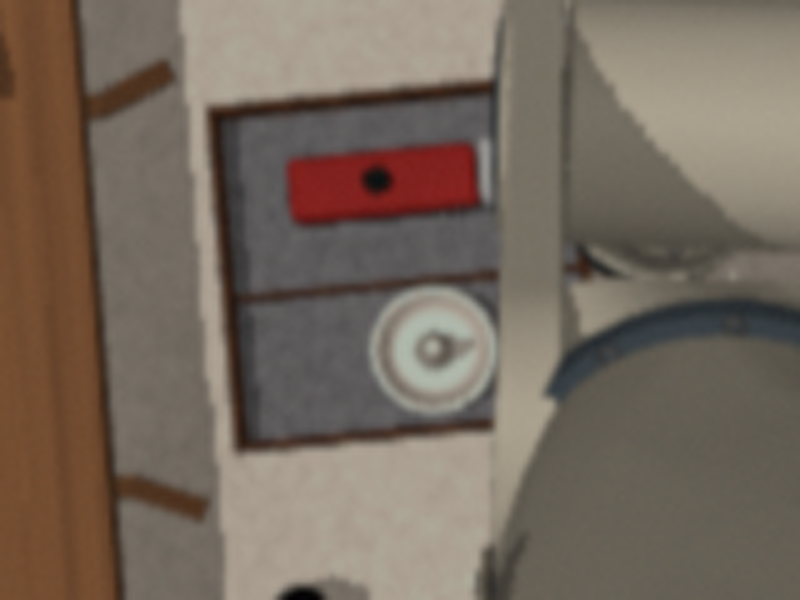

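Run:
```python
from h import *
np.set_printoptions(precision=4,suppress=True)
T=[("top",[.09,-.085,.02],(272,161.4)),("top",[.09,.085,.02],(278.4,229.8)),("side",[.09,-.085,.02],(306,166.2)),("side",[.09,.085,.02],(254.4,203.8)),("side",[-.09,.085,.02],(310,249))]
inv=lambda X:(lambda c,s,d:np.array([c*d[0]+s*d[1],-s*d[0]+c*d[1]]))(np.cos(P[2]),np.sin(P[2]),np.array(X[:2])-P[:2])
for sel in (T,T[:2],T[2:]):
    t,r=fit([.56,.07,1.63],sel); print("tray",t,inv(t),np.degrees(t[2]-P[2]),r.ravel())
print("top midpoint rear",inv((onz("top",(272,161.4),.02)+onz("top",(278.4,229.8),.02))/2))
for uv in ((265,155.3),(271.6,239.7)): print("tip",inv(onz("top",uv,.01)))
# side: batten tip corners near
print("side tips", inv(onz("side",(220+438/5,140+100/5),.01)),inv(onz("side",(220+112/5,140+343/5),.01)))
```

```text
tray [0.5594 0.0749 1.6436] [-0.3143 -0.0023] 0.41035422569521374 [ 0.2548 -0.7899  0.1657  0.3895 -0.2506 -0.737  -0.6574 -0.4753  0.3373
  0.6874]
tray [0.5593 0.0755 1.6464] [-0.3137 -0.0022] 0.5713899084081702 [-0.0535 -0.5925  0.0511  0.5713]
tray [0.5594 0.0743 1.6405] [-0.3149 -0.0023] 0.23632522479952678 [ 0.0689 -0.6045 -0.474  -0.4418  0.3597  0.8856]
top midpoint rear [-0.2237 -0.0012]
tip [-0.2059 -0.1035]
tip [-0.2051  0.1042]
side tips [-0.2062 -0.1109] [-0.2114  0.1071]
```

Run:
```python
from h import *
np.set_printoptions(precision=2,suppress=True)
ty=.0016
go([*tcp_for(-.305,ty),.0148],feed=.03)
print("align",inpart(bot.get_wrist_force()))
for tx in np.arange(-.295,-.224,.01):
    go([*tcp_for(tx,ty),.0148],feed=.04)
    f=inpart(bot.get_wrist_force()); print(round(tx,3),f,bot.get_torque()[2].round(2))
    if abs(f[1])>6 or f[0]<-14: print("STOP"); break
print(bot.get_clock())
pic("side","s14"); pic("top","t14")
cv2.imwrite("pics/z19.png",cv2.resize(cv2.imread("pics/s14.png")[120:240,200:360],None,fx=5,fy=5,interpolation=2))
```

```text
align [-0.16 -1.12  2.59]
-0.295 [-1.67 -0.72  3.34] -0.08
-0.285 [-2.67  0.02  4.42] 0.02
-0.275 [-2.86 -0.42  5.65] 0.05
-0.265 [-3.45 -0.45  5.08] 0.09
-0.255 [-3.1  -0.56  5.32] 0.01
-0.245 [-3.68 -0.26  5.75] 0.0
-0.235 [-4.42  0.33  5.66] -0.01
-0.225 [-3.93 -0.02  5.51] 0.05
32.2583
```

View pics/z19.png

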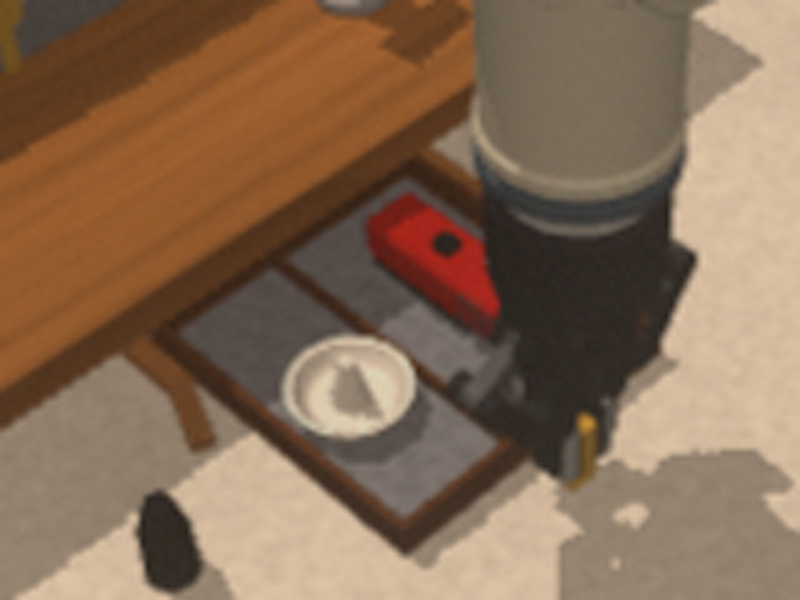

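Run:
```python
from h import *
np.set_printoptions(precision=2,suppress=True)
ty=.0016
for tx in np.arange(-.215,-.164,.01):
    go([*tcp_for(tx,ty),.0148],feed=.04)
    f=inpart(bot.get_wrist_force()); print(round(tx,3),f)
    if abs(f[1])>6 or f[0]<-12: print("STOP"); break
print(bot.get_clock(),bot.get_ee_pos())
import time
a=bot.get_clock(); f=[inpart(bot.get_wrist_force()) for _ in range(5)]; print(np.mean(f,0),bot.get_clock()-a)
print(onz("top",(347,150),.25))
pic("side","s15")
cv2.imwrite("pics/z20.png",cv2.resize(cv2.imread("pics/s15.png")[60:260,180:400],None,fx=3.5,fy=3,interpolation=2))
```

```text
-0.215 [-3.28 -0.21  6.26]
-0.205 [-4.48 -1.41  6.17]
-0.195 [-3.95 -0.    5.88]
-0.185 [-3.64 -0.61  7.02]
-0.175 [-4.26  0.38  6.68]
-0.165 [-5.41  0.62  5.32]
34.7583 [ 0.55  0.11 -0.02]
[-5.41  0.62  5.32] 0.0
[ 0.61 -0.    0.25]
```

View pics/z20.png

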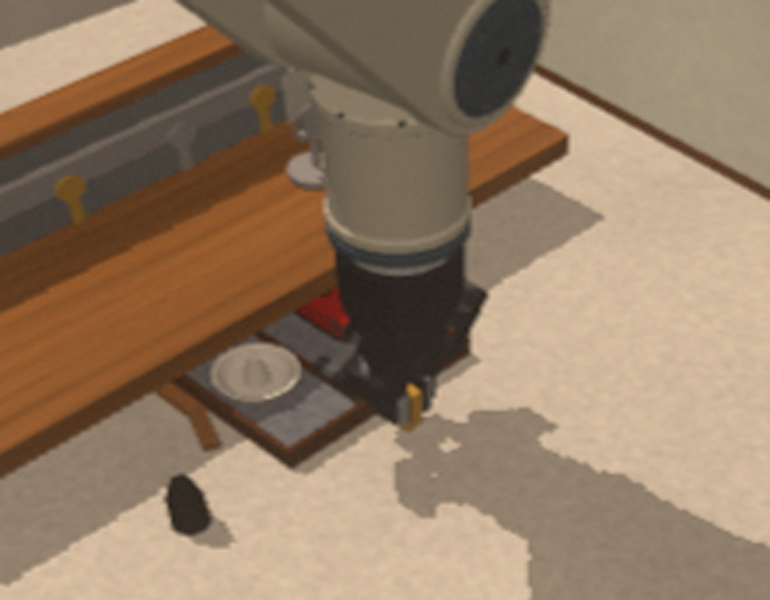

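Run:
```python
from h import *
np.set_printoptions(precision=2,suppress=True)
ty=.0016; L=[]
tx=-.165
while tx<-.095:
    tx+=.001
    go([*tcp_for(tx,ty),.0148],feed=.008)
    f=inpart(bot.get_wrist_force()); L.append(f[0]); print(round(tx,3),f[0].round(1),f[1].round(1),end=" | ")
    if abs(f[1])>6 or f[0]<-9.5: print("STOP",f); break
print(bot.get_clock(),bot.get_ee_pos(),bot.get_wrist_force())
```

```text
-0.164 -7.8 -0.2 | -0.163 -8.5 0.5 | -0.162 -8.8 -0.5 | -0.161 -9.7 0.5 | STOP [-9.67  0.53  6.86]
35.9083 [ 0.55  0.12 -0.02] [ 0.1  -9.69  6.86]
```

Run:
```python
from h import *
np.set_printoptions(precision=3,suppress=True)
for _ in range(4):
    bot.hold(.15); print(inpart(bot.get_wrist_force()),inpart(bot.get_ee_pos()-np.r_[P[:2],0]))
ty=.0016; tx=-.161
while tx<-.150:
    tx+=.001
    go([*tcp_for(tx,ty),.0148],feed=.008)
    f=inpart(bot.get_wrist_force()); e=inpart(bot.get_ee_pos()-np.r_[P[:2],0]); print(round(tx,3),(e[0]+LX).round(4),f.round(1))
    if abs(f[1])>6 or f[0]<-11.5: print("STOP",f); break
bot.hold(.3); print(inpart(bot.get_wrist_force()),bot.get_clock())
```

```text
[-9.971  0.222  6.404] [-0.273  0.002 -0.015]
[-8.816 -0.146  6.296] [-0.273  0.002 -0.015]
[-9.27   0.171  7.295] [-0.273  0.002 -0.015]
[-8.711  0.173  7.854] [-0.273  0.002 -0.015]
-0.16 -0.161 [-9.8  0.1  7.7]
-0.159 -0.16 [-9.3  0.8  6.3]
-0.158 -0.159 [-8.9 -0.2  6.8]
-0.157 -0.158 [-9.   0.8  7.1]
-0.156 -0.157 [-9.2 -0.3  6.3]
-0.155 -0.1561 [-9.2  0.1  6.9]
-0.154 -0.1551 [-9.4  0.5  6.5]
-0.153 -0.1541 [-9.6  0.3  7.9]
-0.152 -0.1531 [-9.3 -0.7  6.9]
-0.151 -0.1521 [-10.4  -0.5   7.5]
-0.15 -0.1511 [-9.9 -0.2  6.5]
[-9.332  0.333  7.807] 39.8333
```

Run:
```python
from h import *
np.set_printoptions(precision=3,suppress=True)
ty=.0016; tx=-.150
while tx<-.092:
    tx+=.0015
    go([*tcp_for(tx,ty),.0148],feed=.010)
    f=inpart(bot.get_wrist_force()); e=inpart(bot.get_ee_pos()-np.r_[P[:2],0]); print((e[0]+LX).round(4),f.round(1)[:2],end=" | ")
    if abs(f[1])>6 or f[0]<-13.2 or bot.get_clock()>60: print("STOP",f); break
bot.hold(.2); print(inpart(bot.get_wrist_force()),bot.get_clock(),tx)
```

```text
-0.1495 [-9.6 -0.6] | -0.148 [-9.9  0.5] | -0.1465 [-9.6  0.3] | -0.1452 [-10.3  -0.3] | -0.1438 [-11.4   0.2] | -0.1424 [-11.8   0.2] | -0.1409 [-11.8   0.3] | -0.1395 [-12.    0.1] | -0.138 [-12.   -0.7] | -0.1365 [-11.1  -0.3] | -0.1353 [-15.   0.] | STOP [-14.982   0.003   8.635]
[-14.976  -0.797   8.501] 43.3333 -0.13349999999999998
```

Run:
```python
from h import *
np.set_printoptions(precision=3,suppress=True)
bot.command_gripper(.045,40); print(bot.get_grip_width(),inpart(bot.get_wrist_force()))
e=bot.get_ee_pos(); pic("side","s16a")
bot.move_straight([e[0],e[1],.13],feed=.12)
bot.movep([.50,-.15,.20],rot(P[2]-np.pi/2)); print(bot.get_ee_pos(),bot.get_clock())
pic("side","s16"); pic("top","t16")
cv2.imwrite("pics/z21.png",cv2.resize(cv2.imread("pics/s16.png")[120:240,200:360],None,fx=5,fy=5,interpolation=2))
cv2.imwrite("pics/z22.png",cv2.resize(cv2.imread("pics/t16.png")[120:270,190:350],None,fx=4,fy=4,interpolation=2))
```

```text
0.04522613682855225 [-0.731 -0.586  0.232]
[ 0.5   -0.149  0.2  ] 46.3167
```

View pics/z21.png

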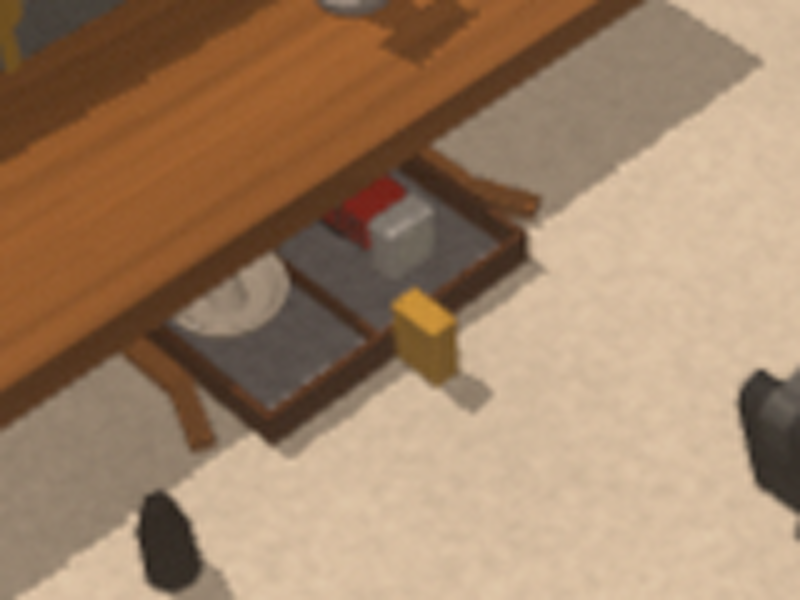

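View pics/z22.png

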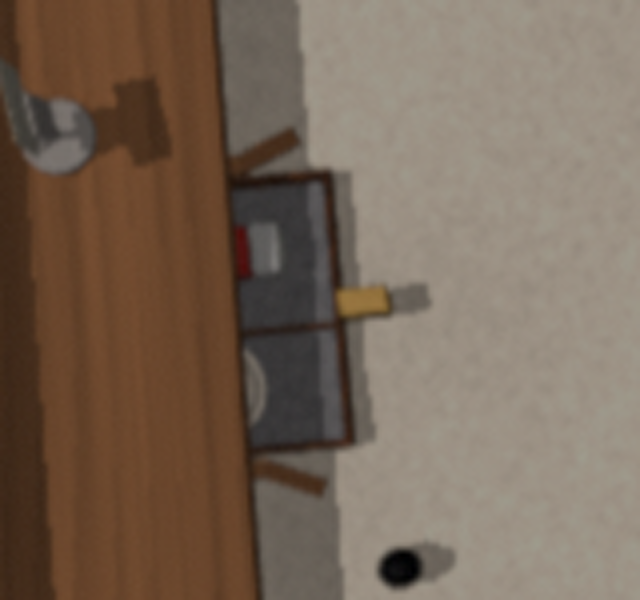

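View pics/s16.png

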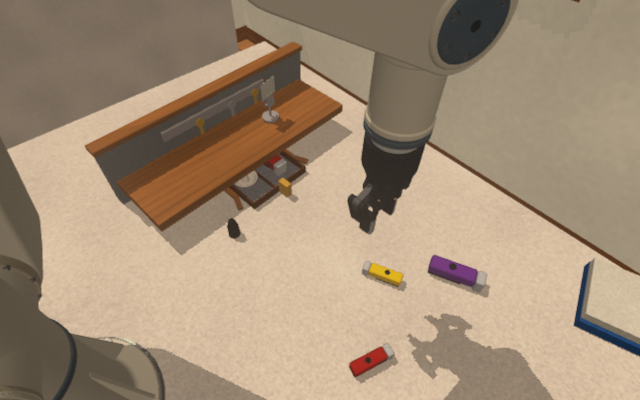

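Run:
```python
from h import *
np.set_printoptions(precision=4,suppress=True)
T=[("top",[-.09,-.085,.02],(272.75,163)),("top",[-.09,.085,.02],(278.25,230.5)),("top",[-.105,0,.04],(190+362/4,120+302/4)),("side",[-.09,-.085,.02],(200+525/5,120+232/5)),("side",[-.09,.085,.02],(200+273/5,120+428/5)),("side",[-.105,0,.04],(200+426/5,120+313/5))]
inv=lambda X:(lambda c,s,d:np.array([c*d[0]+s*d[1],-s*d[0]+c*d[1]]))(np.cos(P[2]),np.sin(P[2]),np.array(X[:2])-P[:2])
for S in (T,T[:3]):
  t,r=fit([.55,.25,1.63],S); print(inv(t),np.degrees(t[2]-P[2]),r.ravel())
a=cv2.imread("pics/s16a.png").astype(int);b=cv2.imread("pics/s16.png").astype(int)
print(np.abs(a-b)[180:215,235:265].mean(),np.abs(a-b)[240:260,380:400].mean())
c=lambda n:cv2.resize(cv2.imread(f"pics/{n}.png")[150:220,225:315],(390,300),interpolation=2)
cv2.imwrite("pics/z23.png",np.hstack([c("s16a"),c("s16")]))
```

```text
[-0.1361  0.0034] 1.1668512536473858 [-0.1048 -1.0961  1.6419  0.9212  1.0506 -0.6484  0.0182 -0.1327 -1.1051
 -0.7956 -0.8071 -0.3324]
[-0.134   0.0019] -0.1676935901259063 [-0.1507 -0.8553 -0.0433  1.3349  0.1892 -0.1698]
4.234285714285714 54.28
```

View pics/z23.png

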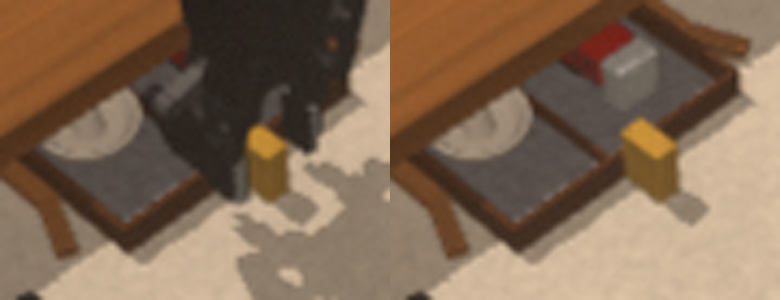

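Run:
```python
from workcell import bot
bot.finish_job(); print(bot.get_clock())
```

```text
the job is handed in; nothing more can be done
the job is handed in; nothing more can be done
```

I laid the large red bike light button up in the tray's empty bay. I then slid the tray by its brass pull between the battens under the shelf, pressed it home against the buffer, let go and handed the job in at about 46 s.

**Disagreement found:** the first grasp closed above the light because the real fingertips are about 30 mm higher than the reported tool point. I measured this by touching the console and used that correction for everything after.

**Last checks:**
- **Buffer:** resistance began with the tray origin at about x = -0.1455 m and rose steeply at about -0.1353 m, which matches the full 10 mm travel. The wrist force was 15 N, of which about 9.3 N was drag, so the buffer saw roughly 5.7 N.
- **After letting go:** the tray measured at x of about -0.134 to -0.136 m, so it did not visibly spring back. I did not push again to confirm.
- **Alignment:** the two fits of the tray disagree slightly, giving y of +2 to +3.4 mm and a yaw of -0.2 to +1.2 degrees. Both are within the limits.
- **Contact on the way:** sideways force stayed below 1.5 N, so I felt no sign of the battens.
- **Other objects:** in the last pictures the dish stands in its bay, the light lies in its bay, and the umbrella cap and note clip look unmoved. Nothing was seen touching the shelf.

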